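# Find the free well of the slide archive by pressing its lids

### The arm

A 7-joint arm with a two-finger parallel gripper is mounted at the origin on the work surface. World frame = base frame: x ahead of the robot, y to its left, z up, the work surface at z = 0. Lengths are in m, angles in rad, forces in N, time in s.
With the tool pointing down it reaches from about 0.4 to 0.85 m from the base axis. Payload 10.4 kg.
Tool frame: the origin (TCP) lies between the finger pads; the fingertips stand ahead of it and the grasp point (between the pads) lies 5 mm behind it (manip.tip_extent is the z of the fingertips in the tool frame, in m); z points along the fingers, y is the line along which they close (so a half turn about z gives the same grasp; the last joint's range is limited). The gripper opens to 85 mm and grips with 20 to 120 N. Pads are 22 mm wide; open, the fingers measure 114 mm over their backs; the gripper's body (76 mm by 85 mm) begins 54 mm behind the grasp point. The pads swing forward as they close: fully open they stand 13 mm farther back than shut.
Start: joints at [-1.179, 0.332, -0.065, 1.46, 0.022, 1.35, -0.088], TCP at [0.252, 0.572, 0.245] pointing down, gripper open.
Joint ranges: [-2.6, 2.6], [-0.5, 2.12], [-1.47, 1.34], [0.16, 2.42], [-1.27, 4.41], [0.06, 2.06], [-2.6, 2.6]. Speed limits (rad/s): [2.22, 2.22, 2.79, 2.79, 3.14, 3.14, 3.14].

### API

Orientations are given as a unit quaternion [x, y, z, w].
In Python, from workcell import status, viewer, manip gives the robot as it stands.
- The arm moves only by the tool play_rows, never from a script. Its argument "plan" is one flat list of numbers, 7 for each row, row after row: the turn, a rotation vector about the tool's x, y, z in degrees, then the shift along the tool's x, y, z in m, then the opening, from 0 (shut) to 1 (fully open). In form: [ax, ay, az, dx, dy, dz, grip, ax, ay, az, dx, dy, dz, grip, ...]. A call has 1 to 20 rows; each row is the pose to reach, as a shift and turn from the pose commanded when the call began, along the tool's axes at that moment; what a row does not reach only later rows make up. A row lasts 1/8 s, in which the tool goes at most 62.5 mm and 10.7 degrees, less where a joint would pass 70% of its speed; a pose out of reach is approached as far as the arm can. A call with a gripper value outside its range is refused whole. The fingers move at their own pace and stop on an object; "squeeze" is the grip in N (left out, the last holds). Time passes only in rows, so rows that repeat a pose let the fingers close. It gives the time, the measured TCP pose, the force, the opening and the grip force at its end, in the units of the state.
- status.get_obs(): the state, without advancing time (a new reading comes with each control period).
- viewer.camera(name): name is "side" or "top"; returns the picture (420x560x3 uint8, red, green, blue); there is no depth.
- viewer.camera_model(name): a dict with "fx", "fy", "cx", "cy" (pixels), "R" (3x3) and "t" (3): a world point X has camera coordinates R X + t. Camera axes: x right, y down, z forward; pixel columns grow to the right and rows downward; lengths in m; the calibration is good to about 2 mm. A picture is of the moment at which its call begins. camera_model takes no time and is no camera call.
- manip.hand_in(): hands the job in; it is judged then, once.
The state is a dict: "clock": time; "joint_pos": joint angles; "joint_velocities": joint speeds; "tau": joint torques, N m; "position": TCP position; "ee_rot": TCP orientation; "ft_force": force on the tool from outside, world axes, zero at the start; "torque": the same for the moment, N m; "grip_width": opening from 0.0 (shut) to 1.0 (fully open); "grasp_force": force on a finger pad.
Only numpy, scipy, OpenCV 4.12 (cv2) and the standard library are available. Lean on these libraries where they do the work, as an engineer would, in place of code of your own. Each camera call takes 0.05 s, during which the arm holds its last target. There are 200 camera calls.

### The job

One of the four wells in the slide archive is still empty, and its lid is the only one that rocks when pressed. With a fingertip, press the lids on their blue pads in turn, gently, without forcing a lid that sits solid, until you find the one that gives; then push its pad end down until that lid stands fully open, and leave it so. Lift and carry nothing, and leave the things standing about where they are.

Things in the scene. Friction and masses are not known exactly. Their poses are not given: they have to be found in the camera images.
- archive: White slide archive, a fixed box 190 (its x) x 422 (its y) x 80 mm high; origin at the centre of its underside, z up, x from the front (robot side) to the rear. Four identical grey lids lie flush in its top, at y = +150, +50, -50, -150 mm, over wells 112 x 82 mm and 74 mm deep; three wells hold full racks, one is empty: which one cannot be seen. Behind the lids is a 64 mm wide solid ledge.
- lid1 (a joint): Tilt (rad) of lid 1 of 4 from the +y (left) end: 0 closed, grows as the blue-pad end goes down and the rear rises, stop 0.8 = fully open; rear end down: -0.12. Plate 110 (archive x) x 80 x 6 mm turning about its middle (axis along archive y, 77 mm up). Over a full rack it gives under 0.06; over the empty well about 1.7 N on the pad moves it (friction hinge 0.06 N m) and it stays where left.
- lid1_pad (a point): Centre of the blue pad, 24 mm across, painted on top of lid 1 near its front end: 36 mm from the turning axis, 19 mm from the front edge; moves with the lid. z out of the lid top; 80 mm above the table when closed. If the lid is the free one, a fingertip pressed straight down here goes 25 to 35 mm below the closed top to bring it to its stop.
- lid2 (a joint): Tilt (rad) of lid 2 of 4 from the +y (left) end: 0 closed, grows as the blue-pad end goes down and the rear rises, stop 0.8 = fully open; rear end down: -0.12. Plate 110 (archive x) x 80 x 6 mm turning about its middle (axis along archive y, 77 mm up). Over a full rack it gives under 0.06; over the empty well about 1.7 N on the pad moves it (friction hinge 0.06 N m) and it stays where left.
- lid2_pad (a point): Centre of the blue pad, 24 mm across, painted on top of lid 2 near its front end: 36 mm from the turning axis, 19 mm from the front edge; moves with the lid. z out of the lid top; 80 mm above the table when closed. If the lid is the free one, a fingertip pressed straight down here goes 25 to 35 mm below the closed top to bring it to its stop.
- lid3 (a joint): Tilt (rad) of lid 3 of 4 from the +y (left) end: 0 closed, grows as the blue-pad end goes down and the rear rises, stop 0.8 = fully open; rear end down: -0.12. Plate 110 (archive x) x 80 x 6 mm turning about its middle (axis along archive y, 77 mm up). Over a full rack it gives under 0.06; over the empty well about 1.7 N on the pad moves it (friction hinge 0.06 N m) and it stays where left.
- lid3_pad (a point): Centre of the blue pad, 24 mm across, painted on top of lid 3 near its front end: 36 mm from the turning axis, 19 mm from the front edge; moves with the lid. z out of the lid top; 80 mm above the table when closed. If the lid is the free one, a fingertip pressed straight down here goes 25 to 35 mm below the closed top to bring it to its stop.
- lid4 (a joint): Tilt (rad) of lid 4 of 4 from the +y (left) end: 0 closed, grows as the blue-pad end goes down and the rear rises, stop 0.8 = fully open; rear end down: -0.12. Plate 110 (archive x) x 80 x 6 mm turning about its middle (axis along archive y, 77 mm up). Over a full rack it gives under 0.06; over the empty well about 1.7 N on the pad moves it (friction hinge 0.06 N m) and it stays where left.
- lid4_pad (a point): Centre of the blue pad, 24 mm across, painted on top of lid 4 near its front end: 36 mm from the turning axis, 19 mm from the front edge; moves with the lid. z out of the lid top; 80 mm above the table when closed. If the lid is the free one, a fingertip pressed straight down here goes 25 to 35 mm below the closed top to bring it to its stop.
- oil_bottle: Bystander, loose: small amber dropper bottle, 26 mm across, 40 mm tall, standing on the rear ledge of the archive; origin at the centre of its underside.
- specimen_pot: Bystander, loose: small pot with a red cap, 34 mm across, 36 mm tall, standing on the rear ledge of the archive; origin at the centre of its underside.
- stain_bottle: Bystander, loose: clear bottle with a blue cap, 52 mm across, 105 mm tall, on the table behind the archive; origin at the centre of its underside.
- beaker: Bystander, loose: clear open beaker, 60 mm across, 80 mm tall, on the table behind the archive; origin at the centre of its underside.
- dish: Bystander, loose: shallow white dish, 90 mm across, 15 mm tall, on the table to the left of the archive; origin at the centre of its underside.
- slide_box: Bystander, loose: closed green box, 85 x 60 x 30 mm, on the table to the right of the archive; origin at the centre of its underside.
- sample_jar: Bystander, loose: jar with a yellow cap, 44 mm across, 50 mm tall, on the table in front of the archive; origin at the centre of its underside.
- counter_block: Bystander, loose: steel block, 50 x 70 x 28 mm, on the table in front of the archive; origin at the centre of its underside.

How it is judged:
By the outcome, as a careful person would: the job done as asked, in the order asked, and still so for the second after the job is handed in, with the robot touching nothing.
It also fails if it takes over 45 s, if anything falls off the work surface, if the arm or the gripper's body presses on something with over 40 N, if the wrist force passes 120 N, or if a joint passes its speed limit or range.

## Working session

There is one attempt and no reset: what is moved stays moved. The work goes in short steps, Python scripts to look and compute and a tool call to move; the robot and the scene stay as the last step left them, time stands still between calls to the robot, and variables do not carry over. Pictures are saved under pics/ and viewed, at most 10 in all, crops included, and the job is handed in when it is done.

Besides the shell and the picture viewer there is one more tool, called by a JSON object that holds its "fn" and its "kwargs". play_rows: Moves the arm, as the interface text tells. Its arguments: {"type":"object","properties":{"plan":{"type":"array","items":{"type":"number"}},"squeeze":{"type":"number"}},"required":["plan"]}

```bash
mkdir -p pics; cat > h.py <<'E'
import numpy as np,cv2
from workcell import status,viewer,manip
def ray(cam,u,v,z):
    m=viewer.camera_model(cam);R=np.array(m["R"]);t=np.array(m["t"])
    c=-R.T@t;d=R.T@np.array([(u-m["cx"])/m["fx"],(v-m["cy"])/m["fy"],1])
    return c+d*(z-c[2])/d[2]
def blobs(img,lo,hi,amin=30):
    hsv=cv2.cvtColor(img,cv2.COLOR_RGB2HSV);m=cv2.inRange(hsv,lo,hi)
    n,_,s,c=cv2.connectedComponentsWithStats(m)
    return [(c[i].round(1),s[i]) for i in range(1,n) if s[i,4]>amin]
E
python3 - <<'E'
from h import *
for n in("top","side"):
    im=viewer.camera(n);cv2.imwrite(f"pics/{n}0.png",im[:,:,::-1])
    for c,s in blobs(im,(100,100,50),(130,255,255)):print(n,c,s,ray(n,*c,.08).round(4))
    m=viewer.camera_model(n);print((-np.array(m["R"]).T@m["t"]).round(3))
o=status.get_obs();print(o,manip.tip_extent)
E
```

```text
top [283.8  78. ] [ 238   60   95   36 2351] [ 0.866  -0.0138  0.08  ]
top [264.8 103.2] [260  98  11  11  99] [0.81   0.0301 0.08  ]
top [242.  213.1] [237 208  11  11  95] [0.5675 0.0868 0.08  ]
top [286.9 221.5] [282 217  11  10  93] [ 0.5463 -0.0111  0.08  ]
top [331.5 229.7] [327 225  10  11  91] [ 0.5255 -0.1088  0.08  ]
top [376. 238.] [371 233  11  11  97] [ 0.5045 -0.2068  0.08  ]
[0.528 0.053 1.079]
side [264.  186.8] [259 183  11   9  81] [0.5658 0.0878 0.08  ]
side [427.6 241.5] [ 384  188   85  103 4051] [ 0.8486 -0.072   0.08  ]
side [256.5 226.8] [251 222  12  10 101] [ 0.5449 -0.0101  0.08  ]
side [247.5 273.7] [241 268  14  12 136] [ 0.5237 -0.1078  0.08  ]
side [237.  329.8] [230 323  15  15 178] [ 0.5028 -0.2059  0.08  ]
[ 0.545 -0.475  0.706]
{'clock': 0.1, 'joint_pos': array([-1.17859591,  0.33276962, -0.06468349,  1.46085652,  0.02160956,
        1.34988374, -0.08848989]), 'joint_velocities': array([-0.00197565, -0.00062071,  0.00081663, -0.00332926, -0.00096037,
        0.00117338, -0.0003565 ]), 'tau': array([ 1.63300003e-03, -6.26745915e+01,  4.92935919e-02, -3.92428386e+01,
        1.63017714e-02,  7.08672538e-03,  5.55370150e-08]), 'position': array([0.25176736, 0.57170678, 0.24462021]), 'ee_rot': array([ 2.05908751e-01,  9.78571006e-01, -6.03971737e-04, -9.12646035e-05]), 'ft_force': array([-0.70621389,  1.05160428,  0.57974615]), 'torque': array([-0.00857271,  0.02534333, -0.04396358]), 'grasp_force': 0.0, 'grip_width': 0.9995939568100164} 0.014
```

View pics/top0.png

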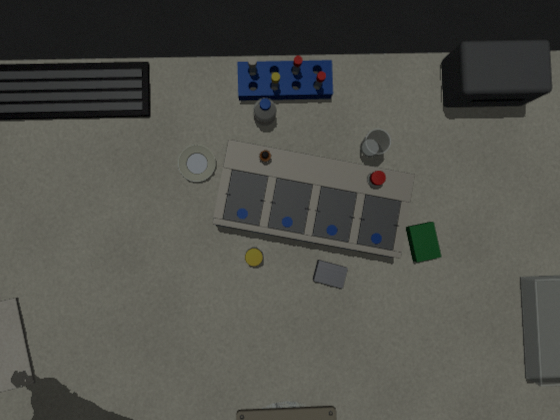

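View pics/side0.png

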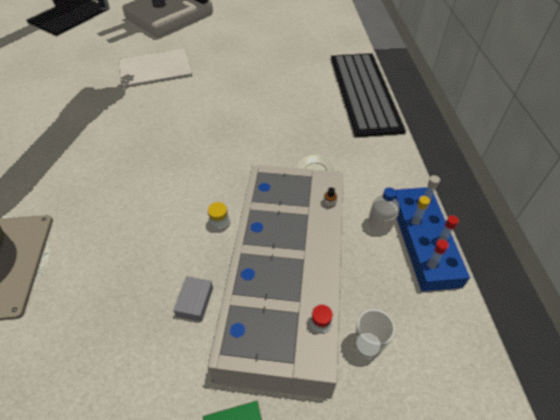

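The top view shows four pads running from (242,213) for lid 1 to (376,238) for lid 4. The archive is yawed about -12°. I'll move above pad 1 with the fingers shut.

{"fn": "play_rows", "kwargs": {"plan": [0, 0, -6, -0.24, -0.158, 0, 0, 0, 0, -11.7, -0.4835, -0.3164, 0, 0, 0, 0, -11.7, -0.4835, -0.3164, 0, 0, 0, 0, -11.7, -0.4835, -0.3164, 0, 0, 0, 0, -11.7, -0.4835, -0.3164, 0, 0, 0, 0, -11.7, -0.4835, -0.3164, 0, 0, 0, 0, -11.7, -0.4835, -0.3164, 0, 0, 0, 0, -11.7, -0.4835, -0.3164, 0, 0, 0, 0, -11.7, -0.4835, -0.3164, 0, 0, 0, 0, -11.7, -0.4835, -0.3164, 0, 0, 0, 0, -11.7, -0.4835, -0.3164, 0, 0, 0, 0, -11.7, -0.4835, -0.3164, 0, 0, 0, 0, -11.7, -0.4835, -0.3164, 0.05, 0, 0, 0, -11.7, -0.4835, -0.3164, 0.1, 0, 0, 0, -11.7, -0.4835, -0.3164, 0.125, 0, 0, 0, -11.7, -0.4835, -0.3164, 0.125, 0, 0, 0, -11.7, -0.4835, -0.3164, 0.125, 0], "squeeze": 20}}

```text
clock: 2.22
position: [0.5673, 0.0888, 0.1217]
ee_rot: [0.104, 0.995, 0.001, 0.001]
ft_force: [0.4, 0.1, 0.4]
grip_width: -0.0
grasp_force: 0.0
```

```bash
python3 - <<'E'
from h import *
im=viewer.camera("side");cv2.imwrite("pics/s1.png",cv2.resize(im[130:350,150:430],None,fx=2.8,fy=2.7)[:,:,::-1])
o=status.get_obs();print(o)
E
```

```text
{'clock': 2.275, 'joint_pos': array([-0.48186965,  0.32412131,  0.2950482 ,  1.76107235, -0.10646239,
        1.06934568,  1.21096143]), 'joint_velocities': array([ 0.00648907, -0.00161644,  0.00422943, -0.00089654,  0.00035472,
       -0.00243693,  0.00268773]), 'tau': array([-2.12501991e-01, -5.43214703e+01,  4.25313234e+00, -3.44417095e+01,
       -1.21150806e-03,  2.05428520e-02, -8.95464036e-03]), 'position': array([0.56761412, 0.08855223, 0.1220292 ]), 'ee_rot': array([1.04584317e-01, 9.94515170e-01, 6.56401765e-04, 1.12510187e-03]), 'ft_force': array([-0.00594807,  0.36641707,  0.5579816 ]), 'torque': array([-0.05203769, -0.01530623, -0.00737354]), 'grasp_force': 0.0, 'grip_width': -0.0028303804593814855}
```

View pics/s1.png

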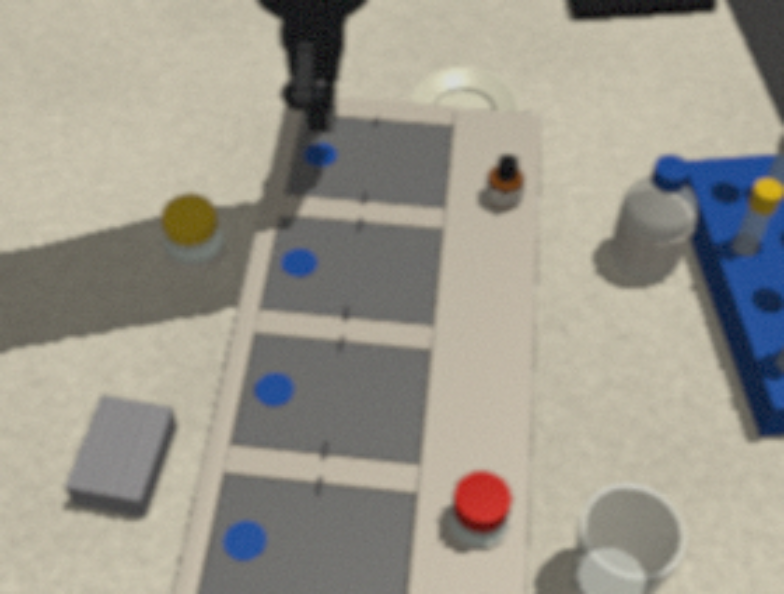

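The closed fingertip is over pad 1, at crop pixel (318,125) with the pad at (320,153). Now I'll lower it slowly.

{"fn": "play_rows", "kwargs": {"plan": [0, 0, 0, 0, 0, 0.01, 0, 0, 0, 0, 0, 0, 0.02, 0, 0, 0, 0, 0, 0, 0.024, 0, 0, 0, 0, 0, 0, 0.026, 0, 0, 0, 0, 0, 0, 0.027, 0, 0, 0, 0, 0, 0, 0.028, 0, 0, 0, 0, 0, 0, 0.028, 0]}}

```text
clock: 3.15
position: [0.5667, 0.0875, 0.0934]
ee_rot: [0.105, 0.994, 0.0, -0.0]
ft_force: [-7.0, -1.1, 11.6]
grip_width: 0.001
grasp_force: 6.1
```

Lid 1 is solid: it took 11.6 N with no travel. Moving to pad 2.

{"fn": "play_rows", "kwargs": {"plan": [0, 0, 0, 0, 0, -0.015, 0, 0, 0, 0, 0, 0, -0.03, 0, 0, 0, 0, 0, -0.05, -0.03, 0, 0, 0, 0, 0, -0.1, -0.03, 0, 0, 0, 0, 0, -0.1, -0.03, 0, 0, 0, 0, 0, -0.1, -0.03, 0, 0, 0, 0, 0, -0.1, -0.015, 0, 0, 0, 0, 0, -0.1, -0.006, 0, 0, 0, 0, 0, -0.1, -0.003, 0, 0, 0, 0, 0, -0.1, -0.002, 0, 0, 0, 0, 0, -0.1, -0.001, 0, 0, 0, 0, 0, -0.1, -0.001, 0]}}

```text
clock: 4.65
position: [0.5461, -0.0101, 0.0936]
ee_rot: [0.105, 0.994, 0.0, 0.0]
ft_force: [-1.1, -0.3, 2.2]
grip_width: -0.005
grasp_force: 0.9
```

{"fn": "play_rows", "kwargs": {"plan": [0, 0, 0, 0, 0, 0.001, 0, 0, 0, 0, 0, 0, 0.001, 0, 0, 0, 0, 0, 0, 0.001, 0]}}

```text
clock: 5.03
position: [0.5461, -0.0101, 0.0934]
ee_rot: [0.105, 0.994, 0.0, 0.0]
ft_force: [-6.4, -0.2, 12.4]
grip_width: -0.002
grasp_force: 6.4
```

Lid 2 is solid too. Next is pad 3.

{"fn": "play_rows", "kwargs": {"plan": [0, 0, 0, 0, 0, -0.015, 0, 0, 0, 0, 0, 0, -0.03, 0, 0, 0, 0, 0, -0.05, -0.03, 0, 0, 0, 0, 0, -0.1, -0.03, 0, 0, 0, 0, 0, -0.1, -0.03, 0, 0, 0, 0, 0, -0.1, -0.03, 0, 0, 0, 0, 0, -0.1, -0.015, 0, 0, 0, 0, 0, -0.1, -0.006, 0, 0, 0, 0, 0, -0.1, -0.003, 0, 0, 0, 0, 0, -0.1, -0.001, 0, 0, 0, 0, 0, -0.1, 0, 0, 0, 0, 0, 0, -0.1, 0, 0]}}

```text
clock: 6.52
position: [0.5253, -0.108, 0.0924]
ee_rot: [0.105, 0.994, 0.0, 0.0]
ft_force: [0.7, -0.3, 0.1]
grip_width: -0.004
grasp_force: 0.0
```

{"fn": "play_rows", "kwargs": {"plan": [0, 0, 0, 0, 0, 0.002, 0, 0, 0, 0, 0, 0, 0.004, 0, 0, 0, 0, 0, 0, 0.004, 0]}}

```text
clock: 6.9
position: [0.5252, -0.1081, 0.0882]
ee_rot: [0.105, 0.994, -0.0, 0.0]
ft_force: [0.6, -0.0, -0.5]
grip_width: 0.0
grasp_force: 0.2
```

Lid 3 gives: the tip is 6 mm down with almost no force. Pushing it toward the stop.

{"fn": "play_rows", "kwargs": {"plan": [0, 0, 0, 0, 0, 0.004, 0, 0, 0, 0, 0, 0, 0.008, 0, 0, 0, 0, 0, 0, 0.012, 0, 0, 0, 0, 0, 0, 0.016, 0, 0, 0, 0, 0, 0, 0.018, 0, 0, 0, 0, 0, 0, 0.018, 0]}}

```text
clock: 7.65
position: [0.5247, -0.1079, 0.0699]
ee_rot: [0.105, 0.994, -0.0, -0.0]
ft_force: [-0.2, 0.1, 0.2]
grip_width: -0.0
grasp_force: 0.0
```

{"fn": "play_rows", "kwargs": {"plan": [0, 0, 0, 0, 0, 0.002, 0, 0, 0, 0, 0, 0, 0.004, 0, 0, 0, 0, 0, 0, 0.005, 0, 0, 0, 0, 0, 0, 0.005, 0]}}

```text
clock: 8.15
position: [0.5253, -0.108, 0.0664]
ee_rot: [0.105, 0.994, 0.0, 0.0]
ft_force: [-5.6, 1.6, 16.0]
grip_width: -0.003
grasp_force: 7.8
```

{"fn": "play_rows", "kwargs": {"plan": [0, 0, 0, 0, 0, 0.001, 0, 0, 0, 0, 0, 0, 0.0015, 0, 0, 0, 0, 0, 0, 0.0015, 0]}}

```text
clock: 8.52
position: [0.5254, -0.108, 0.066]
ee_rot: [0.105, 0.994, 0.001, 0.0]
ft_force: [-12.0, 2.1, 30.4]
grip_width: -0.001
grasp_force: 15.1
```

{"fn": "play_rows", "kwargs": {"plan": [0, 0, 0, 0, 0, -0.01, 0, 0, 0, 0, 0, 0, -0.03, 0, 0, 0, 0, 0, 0, -0.06, 0, 0, 0, 0, 0, 0, -0.12, 0, 0, 0, 0, 0, 0, -0.18, 0, 0, 0, 0, 0.06, 0, -0.2, 0, 0, 0, 0, 0.12, 0, -0.2, 0, 0, 0, 0, 0.12, 0, -0.2, 0, 0, 0, 0, 0.12, 0, -0.2, 0]}}

```text
clock: 9.65
position: [0.4081, -0.0829, 0.2641]
ee_rot: [0.105, 0.994, 0.0, 0.001]
ft_force: [1.1, -0.0, 1.1]
grip_width: -0.0
grasp_force: 0.0
```

```bash
python3 - <<'E'
from h import *
im=viewer.camera("side");cv2.imwrite("pics/s2.png",cv2.resize(im[130:400,150:430],None,fx=2.2,fy=2.2)[:,:,::-1])
for n in("top","side"):
    im=viewer.camera(n)
    for c,s in blobs(im,(100,100,50),(130,255,255),15):print(n,c,s,ray(n,*c,.08).round(4),ray(n,*c,.053).round(4))
print(status.get_obs()["clock"])
E
```

```text
top [283.9  78.1] [ 238   60   95   36 2373] [ 0.8657 -0.014   0.08  ] [ 0.8749 -0.0158  0.053 ]
top [264.8 103.2] [260  98  11  11  99] [0.81   0.0301 0.08  ] [0.8177 0.0295 0.053 ]
top [242.  213.1] [237 208  11  11  95] [0.5675 0.0868 0.08  ] [0.5685 0.0878 0.053 ]
top [286.9 221.6] [282 217  11  11  94] [ 0.5461 -0.0111  0.08  ] [ 0.5466 -0.0128  0.053 ]
top [330.3 226.1] [326 223  10   7  59] [ 0.5335 -0.1065  0.08  ] [ 0.5337 -0.1108  0.053 ]
top [376. 238.] [371 233  11  11  97] [ 0.5045 -0.2068  0.08  ] [ 0.5038 -0.2138  0.053 ]
side [263.9 187. ] [258 183  12   9  84] [0.5655 0.0873 0.08  ] [0.5664 0.1115 0.053 ]
side [427.6 241.5] [ 384  188   85  103 4041] [ 0.8486 -0.072   0.08  ] [ 0.8617 -0.0546  0.053 ]
side [256.4 227.1] [251 222  12  11 104] [ 0.5447 -0.0108  0.08  ] [0.5447 0.0092 0.053 ]
side [253.2 282.2] [249 277   9  12  76] [ 0.5325 -0.125   0.08  ] [ 0.5319 -0.1099  0.053 ]
side [237.  329.7] [230 323  15  15 177] [ 0.5028 -0.2058  0.08  ] [ 0.501  -0.1942  0.053 ]
9.8
```

View pics/s2.png

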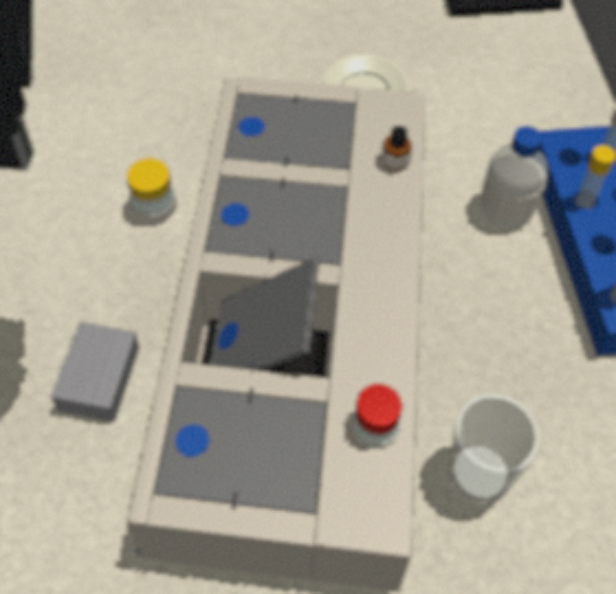

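The crop shows lid 3 standing steep, its pad down at (228,335). The two views agree on a pad height of about 53 mm, which matches the 0.8 rad stop. The other lids are closed and the bystanders haven't moved.

```bash
python3 -c "
from workcell import manip
print(manip.hand_in())"
```

```text
the job is handed in; nothing more can be done
None
```

Lid 3 was the one that gave; it now stands fully open at its stop, lids 1 and 2 pressed solid, lid 4 didn't need pressing, nothing else was moved, and the job is handed in.

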